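Hang the hand scoop in the notch of the tub's rim hanger

TASK

Take the steel hand scoop out of its plywood stand and hang it by its own hook on the metal hanger strip on the grey tub's rim, with the pan outside the tub. The strip may sit anywhere along the rim, so feel gently along its top with the hook until you find the notch, and let go only once the hook is fully home on the notch's floor. Press on tub and strip only lightly (always under 25 N) and leave the other things where they are.

Things in the scene. Friction and masses are not known exactly. Their poses are not given: they have to be found in the camera images.
- scoop: Loose steel hand scoop with black handle, about 0.2 kg, 192 mm tall, standing upright in the stand on its pan's open edge. Origin: that edge, below the handle; z up the handle. Pan 60 mm wide (y), 84 mm high, x -4 to +35 mm, its back plate at x -4 to 0. Handle above it 14 mm (x -4 to +10) by 18 mm (y), up to z = 192, black from z = 120. Hook on its -x side.
- scoop_hook (a point): Middle of the hook's throat, on the underside of its arm (the face that rests on the strip): scoop frame (-13, 0, 114) mm. The arm is 16 mm wide (y), 6 mm thick, and runs from the handle to x = -28 mm; its 6 mm thick tip is turned down to z = 96 mm. Throat 18 mm wide (x -22 to -4), open downwards. Axes as the scoop's.
- scoop_grip (a point): Place to grip: middle of the black handle, scoop frame (3, 0, 165) mm, so 51 mm above and 16 mm to the +x side of scoop_hook. Handle there 14 mm along x, 18 mm along y. Axes as the scoop's.
- stand: Fixed plywood box, open on top, 56 (x) by 78 (y) by 55 mm high, walls and floor 5 mm. The scoop stands in it with about 3 mm of play, facing the same way (hook to the stand's -x), its pan's edge 5 mm above the counter. Origin: centre of the underside, z up, on the counter.
- tub: Fixed, empty grey plastic tub, open on top, 180 (x) by 280 (y) by 140 mm high, walls 5 mm. Origin: centre of the underside, z up, on the counter. The hanger strip is on its +x wall, the one farther from the robot. To hang, the scoop faces as the tub does (their +x alike): hook tip inside the wall, handle and pan outside.
- tub_rim (a point): Fixed point of the tub, tub frame (87.5, 0, 165) mm: halfway along the +x rim, level with the strip's top, on its centre line; axes as the tub's. The strip runs along y, 10 mm thick (x), 170 mm long, its middle anywhere within 35 mm to either side of this point (not measured). It stays there under light pushes (80 N to shift) but sits on rubber pads and sinks 1 mm per 5 N pressed down.
- notch_floor (a point): Fixed point of the tub, 10 mm below tub_rim: the height of the floor of the strip's one notch, NOT its place along y. The notch is in the middle of the strip's length, 22 mm wide (y), 10 mm deep, upright sides, so the hook has 3 mm of play each way. Riding on the strip, scoop_hook is level with tub_rim; home in the notch it is level with this point.
- paint_can: Bystander: closed metal can, 84 mm across, 100 mm high, loose. Origin: centre of its underside.
- dust_brush: Bystander: hand brush lying on the counter, loose. Origin on its underside.
- cleaner: Bystander: white plastic bottle, 64 mm across, 170 mm high, loose. Origin: centre of its underside.
- cup: Bystander: white plastic cup, 80 mm across, 85 mm high, loose. Origin: centre of its underside.
Mind the look-alikes: they are no part of the job. Leave any orange or red look-alike of the scoop alone.

How it is judged:
By the outcome, as a careful person would: the job done as asked, in the order asked, and still so for the second after the job is handed in, with the robot touching nothing.
It also fails if it takes over 64 s, if anything falls off the work surface, if the arm or the gripper's body presses on something with over 40 N, if the wrist force passes 120 N, or if a joint passes its speed limit or range.

ROBOT

A 6-joint arm with a two-finger parallel gripper is mounted at the origin on the work surface. World frame = base frame: x ahead of the robot, y to its left, z up, the work surface at z = 0. Lengths are in mm, angles in rad, forces in N, time in s.
With the tool pointing down it reaches from about 350 to 975 mm from the base axis. Payload 7.1 kg.
Tool frame: the origin (TCP) lies at the very end of the fingers, on their centre line; the grasp point (between the pads) lies 19 mm behind it; y points along the fingers, x is the direction in which the jaws open and shut, and the axes are right-handed (so a half turn about y gives the same grasp; the last joint's range is limited). The gripper opens to 88 mm and grips with 3 to 60 N. Pads are 20 mm wide; open, the fingers measure 115 mm over their backs; the gripper's body (75 mm by 178 mm) begins 61 mm behind the grasp point.
Start: joints at [1.091, 0.423, 1.63, -0, 1.089, -0.019], TCP at [277.883, 559.809, 222.675] pointing down, gripper open.
Joint ranges: [-3, 3], [-0.9, 2.11], [0.09, 2.58], [-1.31, 4.45], [0.11, 2.69], [-2.54, 2.54]. Speed limits (rad/s): [2.39, 2.39, 3.01, 3.14, 3.14, 3.14].

INTERFACE

Orientations are given as a rotation vector (axis times angle).
In Python, from workcell import ctrl gives the robot as it stands. The module is installed in compiled form; this text tells all that it offers.
- The arm moves only by the tool carry_out, never from a script. Its arguments are lists of equal length, an entry for each row: "delta_pos": the shift along the tool's x, y, z in cm, a list of three; "rotation": the turn, a rotation vector about the tool's x, y, z in rad, a list of three. In form: {"delta_pos": [[dx, dy, dz], ...], "rotation": [[wx, wy, wz], ...]}. A call has 1 to 12 rows; each row is the pose to reach, as a shift and turn from the pose commanded when the call began, along the tool's axes at that moment; what a row does not reach only later rows make up. A row lasts 1/12 s, in which the tool goes at most 41.7 mm and 7.16 degrees, less where a joint would pass 70% of its speed; a pose out of reach is approached as far as the arm can. A call with a gripper value outside its range is refused whole. "hand" is the closure in counts, from 0 (fully open) to 255 (shut), set as the call begins (left out, the last holds). The fingers move at their own pace and stop on an object; the grip force is fixed at half the most. Time passes only in rows, so rows that repeat a pose let the fingers close. It gives the time, the measured TCP pose, the force and the opening at its end, in the units of the state.
- ctrl.get_obs(): the state, without advancing time (a new reading comes with each control period).
- ctrl.get_image(name): name is "scene" or "top" or "wrist"; returns the picture (480x640x3 uint8, red, green, blue); there is no depth.
- ctrl.camera_info(name): a dict with "fov_y" (degrees; the focal length in pixels is half the picture's height over the tangent of half this angle, whatever the lens; pixels are square), "cx", "cy" (the principal point, pixels), "k1" (the pictures are not rectified: a ray, as slopes to the right and down, at radius r is drawn at 1 + k1 r^2 times it, then the intrinsics apply), "R" (3x3) and "t" (3): a world point X has camera coordinates R X + t; the wrist camera has in their place "T_tool_cam" (4x4, takes a point from camera to tool coordinates, whose origin is the TCP and whose axes are the tool frame's). Camera axes: x right, y down, z forward; pixel columns grow to the right and rows downward; lengths in mm; the calibration is good to about 2 mm. A picture is of the moment at which its call begins: read the wrist's pose just before it. camera_info takes no time and is no camera call.
- ctrl.close_job(): hands the job in, once; it reports no verdict.
The state is a dict: "t": time; "qpos": joint angles; "qvel": joint speeds; "joint_torque": joint torques, N m; "ee_pos": TCP position; "orientation": TCP orientation; "ft_force": force on the tool from outside, world axes, zero at the start; "moment": the same for the moment, N m; "width": finger opening in mm.
Only numpy, scipy, OpenCV 4.12 (cv2) and the standard library are available. Lean on these libraries where they do the work, as an engineer would, in place of code of your own. Each camera call takes 0.05 s, during which the arm holds its last target.

## Working session

There is one attempt and no reset: what is moved stays moved. The work goes in short steps, Python scripts to look and compute and a tool call to move; the robot and the scene stay as the last step left them, time stands still between calls to the robot, and variables do not carry over. Pictures are saved under pics/ and viewed, and the job is handed in when it is done.

Besides the shell and the picture viewer there is one more tool, called after "Emit:" as name(argument=value, ...), one argument or row to a line, values as JSON. carry_out: Moves the arm, as the interface text tells. Its arguments: {"type":"object","properties":{"delta_pos":{"type":"array","items":{"type":"array","items":{"type":"number"}}},"rotation":{"type":"array","items":{"type":"array","items":{"type":"number"}}},"hand":{"type":"number"}},"required":["delta_pos","rotation"]}

```bash
mkdir -p pics; python3 - <<'E'
from workcell import ctrl
import cv2,numpy as np
np.set_printoptions(precision=4,suppress=True)
for n in ["scene","top","wrist"]:
    i=ctrl.get_image(n); cv2.imwrite(f"pics/{n}0.png",i[:,:,::-1]); print(n,ctrl.camera_info(n))
print(ctrl.get_obs())
E
```

```text
scene {'fov_y': 48.44836856242338, 'cx': 315.99153425410515, 'cy': 238.44853058422322, 'k1': -0.07024275521213275, 'R': array([[-0.3019,  0.9533,  0.0081],
       [ 0.6231,  0.2037, -0.7551],
       [-0.7215, -0.2229, -0.6555]]), 't': array([ 185.4525, -241.3611, 1852.7075])}
top {'fov_y': 44.06895103620684, 'cx': 316.7407012619854, 'cy': 230.43084457641308, 'k1': -0.015814370855036557, 'R': array([[-0.0178, -0.9998, -0.0118],
       [-0.992 ,  0.0192, -0.1251],
       [ 0.1253,  0.0095, -0.9921]]), 't': array([   2.7465,  596.7152, 1669.3953])}
wrist {'fov_y': 68.75938914796774, 'cx': 318.2861736017766, 'cy': 234.45324724500614, 'k1': -0.06606071194336845, 'T_tool_cam': array([[   1.    ,   -0.001 ,   -0.0001,   -0.0913],
       [  -0.0002,   -0.2806,    0.9598, -161.7726],
       [  -0.001 ,   -0.9598,   -0.2806,   77.919 ],
       [   0.    ,    0.    ,    0.    ,    1.    ]])}
{'t': 0.15, 'qpos': array([ 1.091 ,  0.4237,  1.6305, -0.    ,  1.0886, -0.019 ]), 'qvel': array([ 0.0012, -0.0033, -0.0035, -0.0002,  0.0012,  0.0007]), 'joint_torque': array([  0.0002, -54.498 , -27.3917,   0.0644,   0.0205,  -0.0001]), 'ee_pos': array([277.7181, 559.4436, 222.0889]), 'orientation': array([-1.3933, -0.8627,  0.8643]), 'ft_force': array([ 0.259 ,  0.1742, -0.1445]), 'moment': array([-0.0172,  0.0144, -0.0333]), 'width': 87.91083795428955}
```

View pics/scene0.png

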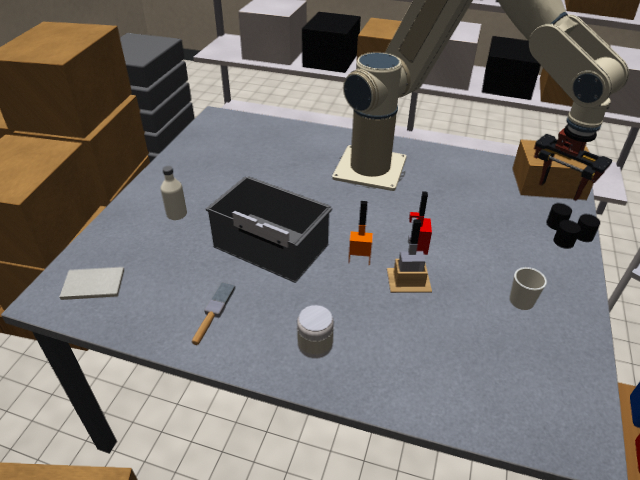

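View pics/top0.png

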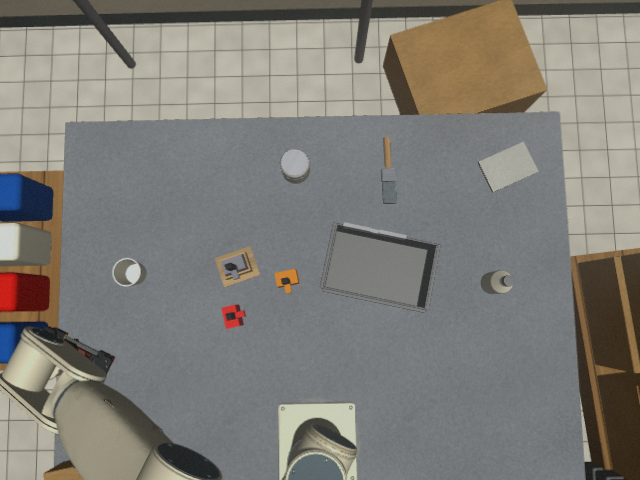

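View pics/wrist0.png

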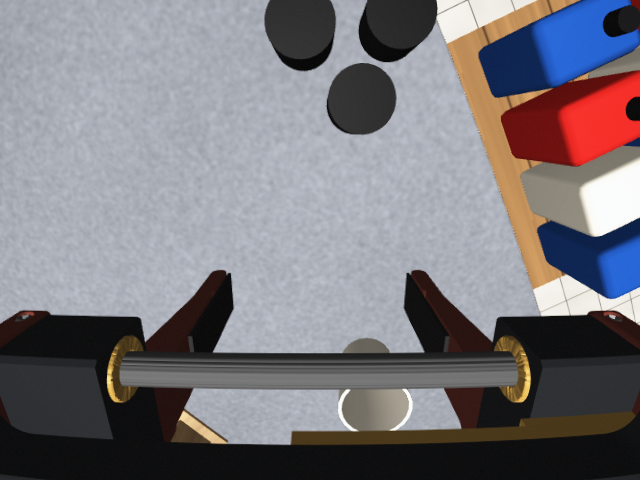

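Candidates (scene view): an orange look-alike at (361,235), a red one at (421,230), and the steel scoop with black handle in the plywood stand at (411,260). The scoop in the stand fits the description. Next I'll check it in enlarged crops.

```bash
python3 - <<'E'
import cv2
s=cv2.imread("pics/scene0.png");t=cv2.imread("pics/top0.png")
def c(im,x,y,w,h,k,n): cv2.imwrite(f"pics/{n}.png",cv2.resize(im[y:y+h,x:x+w],None,fx=k,fy=k,interpolation=cv2.INTER_CUBIC))
c(s,340,180,120,120,5,"c_s_scoop");c(s,200,170,140,110,5,"c_s_tub")
c(t,200,230,120,110,5,"c_t_scoop");c(t,310,210,140,110,5,"c_t_tub")
E
```

```text
(no output)
```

View pics/c_s_scoop.png

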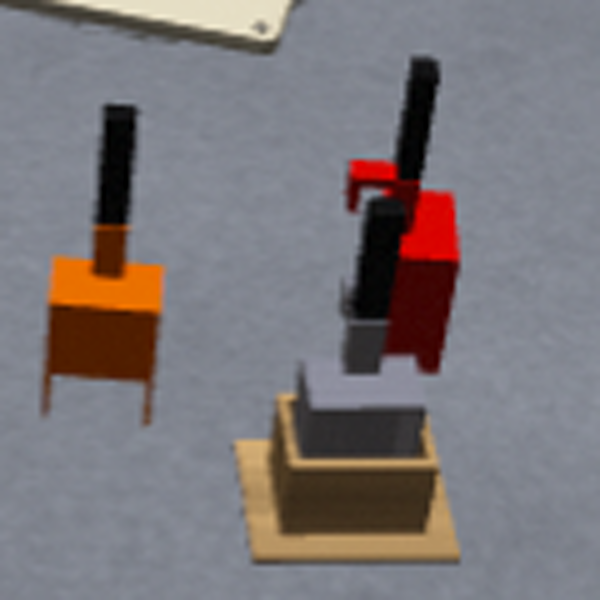

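View pics/c_s_tub.png

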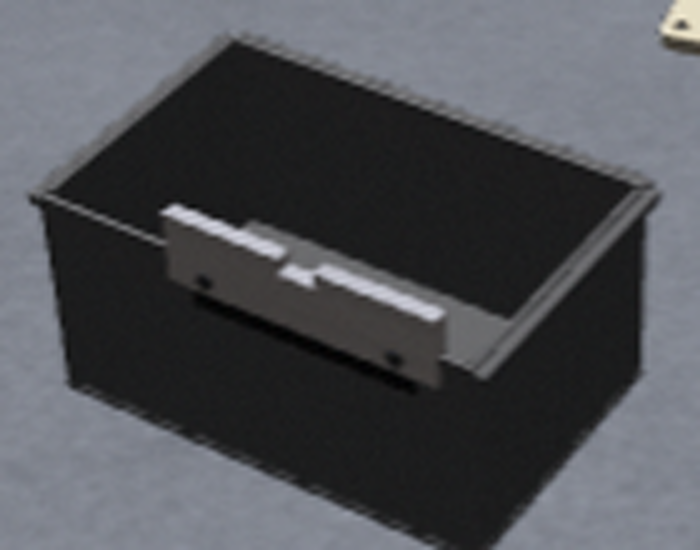

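View pics/c_t_scoop.png

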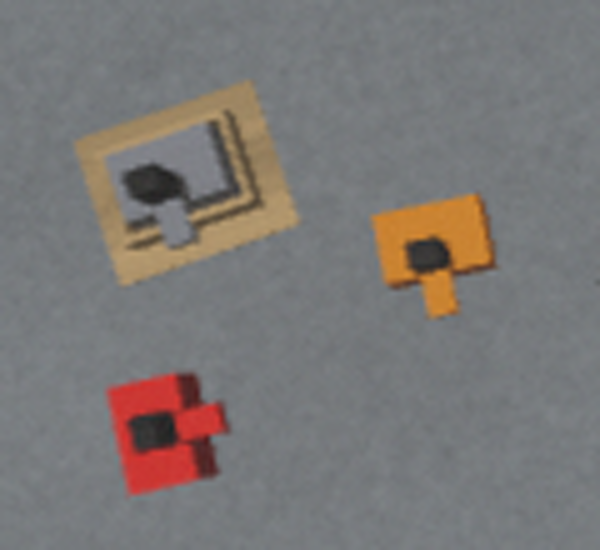

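View pics/c_t_tub.png

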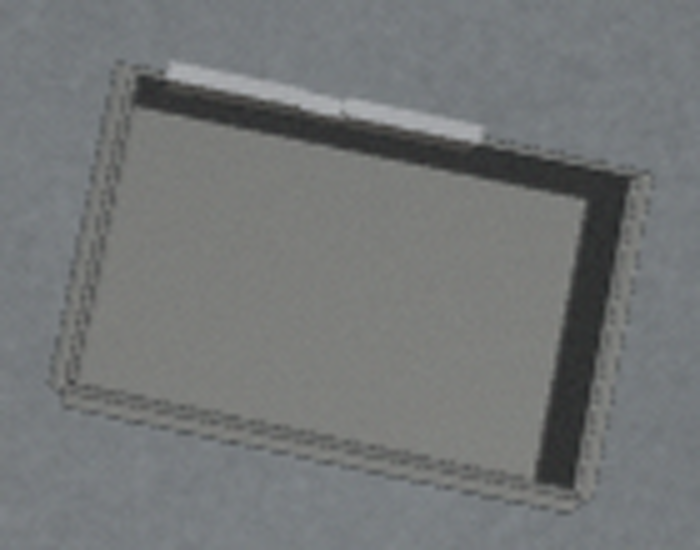

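The crops confirm the choice: the steel scoop stands in the plywood box with its hook toward the robot. In the top view the strip runs from about (343,224) to (406,237), with its notch near (378,231). I'll fit the poses now.

```bash
cat > h.py <<'E'
import numpy as np
from scipy.optimize import least_squares
from scipy.spatial.transform import Rotation as Ro
np.set_printoptions(precision=3,suppress=True)
from workcell import ctrl
def proj(n,X,tcp=None):
    c=ctrl.camera_info(n); X=np.atleast_2d(X)
    if n=="wrist":
        p,rv=tcp; T=c["T_tool_cam"]; Xt=(X-p)@Ro.from_rotvec(rv).as_matrix(); P=(Xt-T[:3,3])@T[:3,:3]
    else: P=X@c["R"].T+c["t"]
    s=P[:,:2]/P[:,2:]; r2=(s**2).sum(1,keepdims=True); s=s*(1+c["k1"]*r2)
    f=240/np.tan(np.radians(c["fov_y"]/2)); return s*f+[c["cx"],c["cy"]]
def Z(a):return np.array([[np.cos(a),-np.sin(a),0],[np.sin(a),np.cos(a),0],[0,0,1]])
E
cat > fit.py <<'E'
from h import *
px=lambda q,o:np.array(q)/5-0.4+np.array(o)
f=5
def W(p,X): return np.array(X,float)@Z(p[2]).T+[p[0],p[1],0]
def rim(f):return [[90+f,140,140],[90+f,-140,140],[-90-f,-140,140],[-90-f,140,140]]
obs_t=px([(118,62),(650,175),(582,513),(52,392)],(310,210))
obs_s=px([(485,378),(30,197),(230,35),(660,190)],(200,170))
st_s=px([(178,204),(446,310),(162,212),(440,322)],(200,170))
st_t=px([(168,62),(485,127)],(310,210))
def res(p):
    g=p[4]; R=[[sx*(90+g),sy*(140+g),140] for sx,sy in((1,1),(1,-1),(-1,-1),(-1,1))]
    s=p[3]; S=[[82.5,s-85,165],[82.5,s+85,165],[92.5,s-85,165],[92.5,s+85,165]]
    T=[[92.5,s+85,165],[92.5,s-85,165]]
    return np.concatenate([(proj("top",W(p,R))-obs_t),(proj("scene",W(p,R))-obs_s),proj("scene",W(p,S))-st_s,proj("top",W(p,T))-st_t]).ravel()
r=least_squares(res,[600,-100,-.2,0,3]);print("tub",r.x,r.fun.reshape(-1,2))
p=r.x; N=[[92.5,p[3],155],[92.5,p[3]-11,165],[92.5,p[3]+11,165]]
print("notch expected scene crop px",(proj("scene",W(p,N))-[200,170]+.4)*5, "world",W(p,[[87.5,p[3],155]]))
# stand/scoop
pl_t=px([(75,142),(252,80),(300,222),(122,285)],(200,230))  # +x+y,+x-y,-x-y,-x+y
pl_s=px([(233,440),(250,562),(460,560)],(340,180)) # -x-y,+x-y,+x+y
bx_s=px([(272,395),(285,465),(437,465)],(340,180))
sc_s=px([(388,200),(308,408),(425,403)],(340,180))
def res2(p):
    a,b=p[3],p[4]
    P=[[a,b,3],[a,-b,3],[-a,-b,3],[-a,b,3]]
    B=[[-28,-39,55],[28,-39,55],[28,39,55]]
    return np.concatenate([proj("top",W(p,P))-pl_t,proj("scene",W(p,[P[2],P[1],P[0]]))-pl_s,proj("scene",W(p,B))-bx_s]).ravel()
r=least_squares(res2,[600,250,.3,45,55]);print("stand",r.x,r.fun.reshape(-1,2))
q=r.x
def res3(v):
    return (proj("scene",W([v[0],v[1],q[2]],[[3,0,197],[35,-30,89],[35,30,89]]))-sc_s).ravel()
r=least_squares(res3,q[:2]);print("scoop",r.x,r.fun.reshape(-1,2), "in stand frame",(Z(q[2]).T@np.r_[r.x-q[:2],0]))
E
python3 fit.py
```

```text
tub [ 482.868 -176.554   -0.226   33.247    3.391] [[ 1.266 -0.078]
 [-0.797 -1.044]
 [-0.015 -0.131]
 [ 0.265  1.715]
 [-1.116  0.738]
 [ 0.592  0.674]
 [ 1.245 -0.342]
 [ 0.279 -0.642]
 [-0.437  0.607]
 [ 0.336  0.972]
 [ 0.45   1.024]
 [-0.631  0.795]
 [ 0.607  0.855]
 [-0.043  0.862]]
notch expected scene crop px [[298.348 285.25 ]
 [279.575 263.181]
 [314.838 277.262]] world [[ 575.593 -163.755  155.   ]]
stand [498.526 225.156   0.315  44.389  55.182] [[ 0.354  0.607]
 [ 0.7    0.723]
 [ 0.629  0.986]
 [ 0.275  0.793]
 [-0.056  1.11 ]
 [ 0.105  0.157]
 [-0.462  0.445]
 [ 0.646  0.45 ]
 [ 0.592  1.183]
 [-0.061  1.139]]
scoop [478.    218.944] [[-0.422  0.534]
 [ 0.381 -0.741]
 [ 0.054  0.247]] in stand frame [-21.44    0.443   0.   ]
```

```bash
cat >> h.py <<'E'
def tgt(yaw,flip=1):
    s=Z(yaw); x=flip*s[:,1]; y=np.array([0,0,-1.]); return np.c_[x,y,np.cross(x,y)]
def plan(pos,R,cmd=None):
    o=ctrl.get_obs(); R0=Ro.from_rotvec(o["orientation"]).as_matrix() if cmd is None else cmd[1]; p0=o["ee_pos"] if cmd is None else np.array(cmd[0],float)
    return R0.T@(np.array(pos)-p0)/10, Ro.from_matrix(R0.T@R).as_rotvec()
E
python3 - <<'E'
from h import *
o=ctrl.get_obs(); R0=Ro.from_rotvec(o["orientation"]).as_matrix(); print(R0)
yaw=.315
for fl in (1,-1):
    R=tgt(yaw,fl); print(fl,np.degrees(np.linalg.norm(Ro.from_matrix(R0.T@R).as_rotvec())), Ro.from_matrix(R0.T@R).as_rotvec())
    base=np.r_[478,219,0]+Z(yaw)@[3,0,0]
    for back in (0,60):
        pos=base+np.r_[0,0,330]+R[:,2]*back
        print("back",back,pos,plan(pos,R)[0],proj("wrist",[base+[0,0,197],base,base+[0,0,100]],(pos,Ro.from_matrix(R).as_rotvec())))
E
```

```text
[[ 0.445 -0.001 -0.896]
 [ 0.896 -0.001  0.445]
 [-0.001 -1.     0.   ]]
1 44.44990067280237 [-0.    -0.776 -0.001]
back 0 [480.852 219.929 330.   ] [-21.39  -10.766 -33.292] [[318.425 225.322]
 [318.349 189.6  ]
 [318.379 203.476]]
back 60 [423.805 201.34  330.   ] [-25.592 -10.762 -29.008] [[318.483 288.522]
 [318.388 230.586]
 [318.426 253.423]]
-1 135.55015418624106 [ 0.001  2.366 -0.001]
back 0 [480.852 219.929 330.   ] [-21.39  -10.766 -33.292] [[318.425 225.322]
 [318.349 189.6  ]
 [318.379 203.476]]
back 60 [537.9   238.518 330.   ] [-17.188 -10.771 -37.575] [[318.483 288.522]
 [318.388 230.586]
 [318.426 253.423]]
```

Emit:
carry_out(
  delta_pos=[
    [-2,-3.5,-3.3],
    [-6,-7,-9],
    [-10,-9,-14],
    [-14,-10.77,-20],
    [-18,-10.77,-27],
    [-21.4,-10.77,-33.3],
    [-21.4,-10.77,-33.3],
    [-21.4,-10.77,-33.3],
    [-21.4,-10.77,-33.3],
    [-21.4,-10.77,-33.3],
    [-21.4,-10.77,-33.3],
    [-21.4,-10.77,-33.3],
  ],
  rotation=[
    [0,-0.1,0],
    [0,-0.2,0],
    [0,-0.3,0],
    [0,-0.42,0],
    [0,-0.54,0],
    [0,-0.66,0],
    [0,-0.776,0],
    [0,-0.776,0],
    [0,-0.776,0],
    [0,-0.776,0],
    [0,-0.776,0],
    [0,-0.776,0],
  ],
)

```text
t: 1.15
ee_pos: [482.4, 217.8, 330.7]
orientation: [-1.046, -1.435, 1.434]
ft_force: [0.0, -0.0, -0.7]
width: 88.1
```

```bash
python3 - <<'E'
from h import *
import cv2
o=ctrl.get_obs(); i=ctrl.get_image("wrist"); cv2.imwrite("pics/w1.png",i[:,:,::-1]); print(o["t"],o["ee_pos"],o["orientation"],o["qpos"],o["ft_force"])
R=tgt(.315); print(Ro.from_rotvec(o["orientation"]).as_matrix()-R)
E
```

```text
1.15 [482.411 217.777 330.673] [-1.046 -1.435  1.434] [ 0.402  0.167  1.726 -0.     1.247 -1.48 ] [ 0.04  -0.025 -0.732]
[[ 0.004  0.001 -0.001]
 [ 0.001 -0.     0.004]
 [-0.     0.    -0.001]]
```

View pics/w1.png

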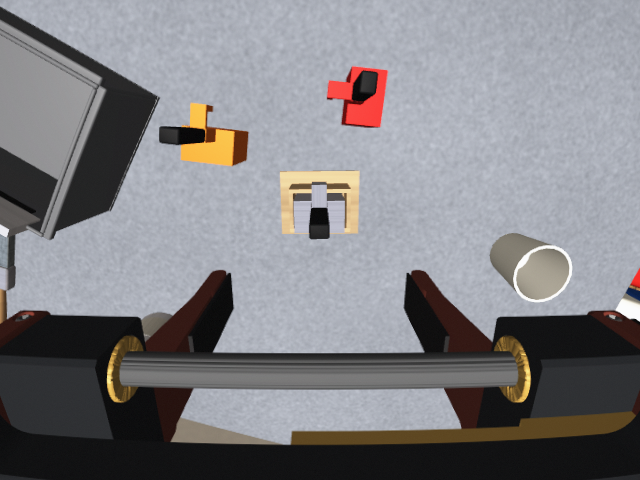

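```bash
python3 - <<'E'
import cv2
im=cv2.imread("pics/w1.png")[160:250,265:375]; cv2.imwrite("pics/w1c.png",cv2.resize(im,None,fx=6,fy=6,interpolation=cv2.INTER_CUBIC))
E
```

```text
(no output)
```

View pics/w1c.png

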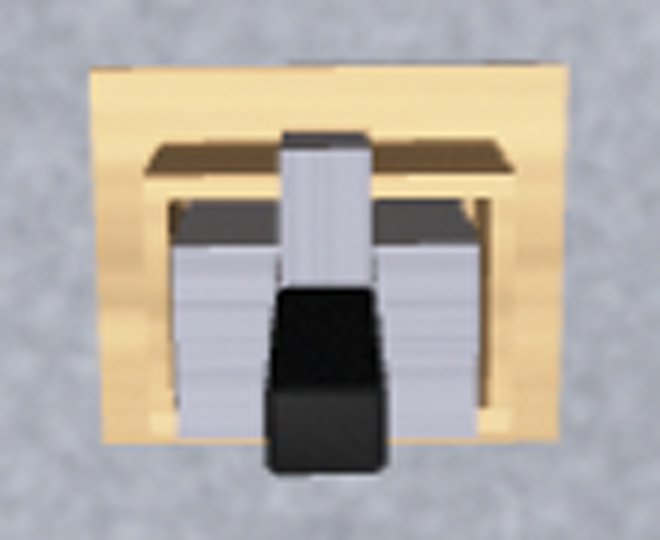

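```bash
python3 - <<'E'
from h import *
tcp=([482.411,217.777,330.673],[-1.046,-1.435,1.434])
o=np.array([(268,388),(384,388),(270,470),(386,470),(173,245),(479,245),(281,148),(371,148)])/6-.42+[265,160]
L=np.array([[-4,-9,192],[-4,9,192],[10,-9,192],[10,9,192],[-4,-30,84],[-4,30,84],[-28,-8,120],[-28,8,120]],float)
f=lambda v:(proj("wrist",L@Z(v[2]).T+[v[0],v[1],v[3]],tcp)-o).ravel()
r=least_squares(f,[480,219,.31,5]);print(r.x,r.fun.reshape(-1,2))
r2=least_squares(lambda v:f([*v,5]),[480,219,.31]);print(r2.x,r2.fun.reshape(-1,2))
g=Z(r2.x[2])@[3,0,0]+[r2.x[0],r2.x[1],170]
R=tgt(r2.x[2]); 
print("grip",g,"tcp",g-[0,0,19],plan(g-[0,0,19],R))
E
```

```text
[486.12  220.332   0.311  -1.073] [[-0.275 -0.867]
 [ 0.673 -0.899]
 [-0.469  0.552]
 [ 0.226  0.519]
 [ 0.084  0.088]
 [-0.241  0.009]
 [-0.025  0.394]
 [-0.024  0.371]]
[484.768 219.88    0.311] [[-0.48  -0.7  ]
 [ 0.882 -0.733]
 [-0.67   1.021]
 [ 0.429  0.988]
 [-0.305 -0.136]
 [ 0.142 -0.215]
 [-0.153 -0.123]
 [ 0.102 -0.146]]
grip [487.624 220.799 170.   ] tcp [487.624 220.799 151.   ] (array([-0.05 , 17.927, -0.649]), array([-0.   ,  0.001,  0.   ]))
```

Emit:
carry_out(
  delta_pos=[
    [0,2,-0.65],
    [0,5,-0.65],
    [0,8.5,-0.65],
    [0,12,-0.65],
    [0,15,-0.65],
    [0,17,-0.65],
    [0,17.93,-0.65],
    [0,17.93,-0.65],
    [0,17.93,-0.65],
  ],
  rotation=[
    [0,0,0],
    [0,0,0],
    [0,0,0],
    [0,0,0],
    [0,0,0],
    [0,0,0],
    [0,0,0],
    [0,0,0],
    [0,0,0],
  ],
)

```text
t: 1.95
ee_pos: [486.9, 223.1, 151.3]
orientation: [-1.042, -1.438, 1.439]
ft_force: [-0.4, -0.1, -0.0]
width: 88.1
```

```bash
python3 - <<'E'
from h import *
import cv2
o=ctrl.get_obs(); i=ctrl.get_image("wrist"); cv2.imwrite("pics/w2.png",i[:,:,::-1]); print(o["t"],o["ee_pos"],o["orientation"],o["ft_force"])
E
```

```text
1.95 [486.855 223.119 151.308] [-1.042 -1.438  1.439] [-0.353 -0.139 -0.028]
```

View pics/w2.png

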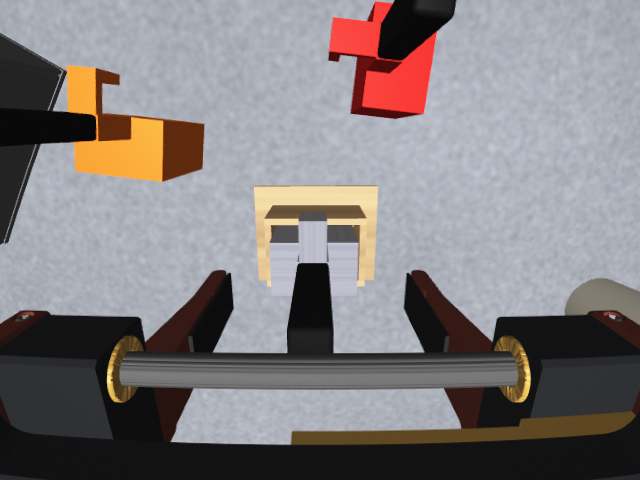

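Emit:
carry_out(
  delta_pos=[
    [-0.24,0,0],
    [-0.24,0,0],
    [-0.24,0,0],
  ],
  rotation=[
    [0,0,0],
    [0,0,0],
    [0,0,0],
  ],
)

```text
t: 2.25
ee_pos: [488.6, 220.0, 152.2]
orientation: [-1.045, -1.439, 1.436]
ft_force: [-0.7, -0.2, 0.1]
width: 88.0
```

Emit:
carry_out(
  delta_pos=[
    [0,0,0],
    [0,0,0],
    [0,0,0],
    [0,0,0],
    [0,0,0],
    [0,0,0],
    [0,0,0],
    [0,0,0],
    [0,0,0],
    [0,0,0],
    [0,0,0],
    [0,0,0],
  ],
  rotation=[
    [0,0,0],
    [0,0,0],
    [0,0,0],
    [0,0,0],
    [0,0,0],
    [0,0,0],
    [0,0,0],
    [0,0,0],
    [0,0,0],
    [0,0,0],
    [0,0,0],
    [0,0,0],
  ],
  hand=255,
)

```text
t: 3.25
ee_pos: [487.9, 219.8, 151.0]
orientation: [-1.043, -1.437, 1.437]
ft_force: [-0.6, 0.0, -0.1]
width: 18.0
```

Emit:
carry_out(
  delta_pos=[
    [0,-1,0],
    [0,-2.5,0],
    [0,-4.5,0],
    [0,-7,0],
    [0,-10,0],
    [0,-13.5,0],
    [0,-17,0],
    [0,-20.5,0],
    [0,-20.5,0],
    [0,-20.5,0],
    [0,-20.5,0],
    [0,-20.5,0],
  ],
  rotation=[
    [0,0,0],
    [0,0,0],
    [0,0,0],
    [0,0,0],
    [0,0,0],
    [0,0,0],
    [0,0,0],
    [0,0,0],
    [0,0,0],
    [0,0,0],
    [0,0,0],
    [0,0,0],
  ],
)

```text
t: 4.25
ee_pos: [486.8, 219.3, 354.3]
orientation: [-1.041, -1.435, 1.44]
ft_force: [0.7, -0.2, -2.0]
width: 17.8
```

```bash
python3 - <<'E'
from h import *
import cv2
o=ctrl.get_obs(); i=ctrl.get_image("wrist"); cv2.imwrite("pics/w3.png",i[:,:,::-1]); print(o["t"],o["ee_pos"],o["orientation"],o["ft_force"],o["moment"],o["width"])
E
```

```text
4.25 [486.834 219.321 354.33 ] [-1.041 -1.435  1.44 ] [ 0.668 -0.156 -2.021] [ 0.058  0.006 -0.025] 17.76097383505533
```

View pics/w3.png

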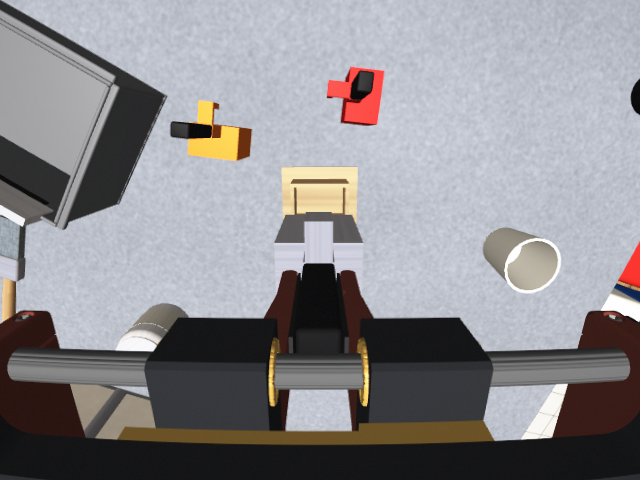

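```bash
python3 - <<'E'
import cv2
im=cv2.imread("pics/w3.png")[200:290,265:375]; cv2.imwrite("pics/w3c.png",cv2.resize(im,None,fx=6,fy=6,interpolation=cv2.INTER_CUBIC))
E
```

```text
(no output)
```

View pics/w3c.png

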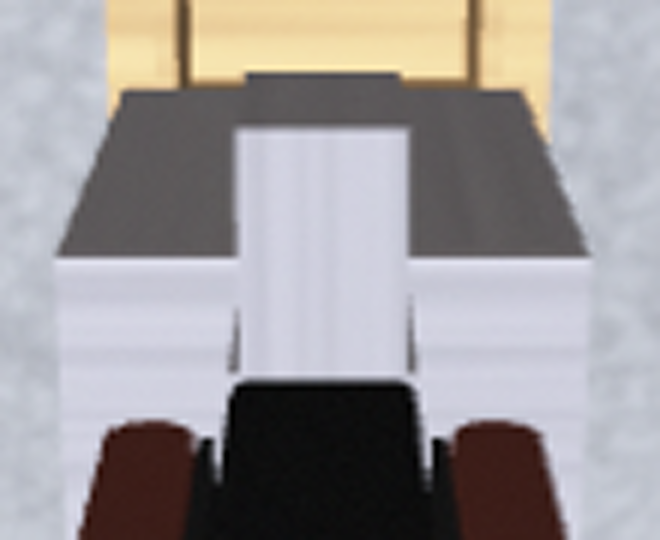

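```bash
cat >fit3.py <<'E'
from h import *
tcp=(np.zeros(3),np.zeros(3))
o=np.array([(57,257),(590,257),(122,90),(520,90),(236,128),(409,128),(246,72),(399,72)])/6-.42+[265,200]
L=np.array([[-4,-30,84],[-4,30,84],[-4,-30,0],[-4,30,0],[-28,-8,120],[-28,8,120],[-28,-8,96],[-28,8,96]],float)-[3,0,165]
# tool axes: x=+y, y=-z, z=-x ; scoop->tool
M=np.array([[0,1,0],[0,0,-1],[-1,0,0]],float)
def f(v): return (proj("wrist",(L@Ro.from_rotvec(v[3:]).as_matrix().T)@M.T+[v[0],v[1]-19,v[2]],tcp)-o).ravel()
r=least_squares(f,np.zeros(6));print(r.x,r.fun.reshape(-1,2))
E
python3 fit3.py
```

```text
[ 0.621  1.928 -0.807 -0.001 -0.002 -0.   ] [[-0.151  0.132]
 [-0.192  0.017]
 [ 0.122  0.01 ]
 [ 0.039 -0.069]
 [ 0.151 -0.012]
 [ 0.02  -0.047]
 [-0.078 -0.   ]
 [ 0.092 -0.03 ]]
```

```bash
cat >>h.py <<'E'
HOOK=np.array([-15.2,0.6,-32.])  # hook rel TCP in scoop axes
def tcp_for(hook,yaw): return np.array(hook)-Z(yaw)@HOOK
E
python3 - <<'E'
from h import *
y=-.226
p=tcp_for([575.6,-163.8,0],y)+Z(y)@[50,0,0];p[2]=350
print(p,plan(p,tgt(y)))
E
```

```text
[ 639.008 -178.995  350.   ] (array([-42.587,   0.428,  -2.113]), array([-0.003,  0.541, -0.001]))
```

Emit:
carry_out(
  delta_pos=[
    [-1,0,0],
    [-3,0,0],
    [-6,0,0],
    [-9.5,0,-0.5],
    [-13,0,-0.8],
    [-16.5,0,-1],
    [-20,0,-1.2],
    [-23.5,0,-1.4],
    [-27,0,-1.6],
    [-30.5,0,-1.8],
    [-34,0,-2],
    [-37,0,-2.1],
  ],
  rotation=[
    [0,0,0],
    [0,0.02,0],
    [0,0.06,0],
    [0,0.1,0],
    [0,0.15,0],
    [0,0.2,0],
    [0,0.25,0],
    [0,0.3,0],
    [0,0.35,0],
    [0,0.4,0],
    [0,0.45,0],
    [0,0.5,0],
  ],
)

```text
t: 5.3
ee_pos: [622.6, -128.5, 354.7]
orientation: [-1.291, -1.068, 1.071]
ft_force: [0.3, 0.1, -2.0]
width: 17.9
```

```bash
python3 - <<'E'
from h import *
o=ctrl.get_obs();print(o["t"],o["ee_pos"],o["qvel"],o["width"])
y=-.226
p=tcp_for([575.6,-163.8,0],y)+Z(y)@[50,0,0];p[2]=350
print(p,plan(p,tgt(y)))
E
```

```text
5.3 [ 622.602 -128.509  354.721] [-0.476  0.297 -0.408  0.007  0.116  0.123] 17.85789276413933
[ 639.008 -178.995  350.   ] (array([-4.653,  0.47 , -2.556]), array([-0.002,  0.038, -0.001]))
```

Emit:
carry_out(
  delta_pos=[
    [-2.5,0.2,-1.4],
    [-4.2,0.4,-2.3],
    [-4.9,0.4,-2.7],
    [-4.9,0.4,-2.7],
    [-4.9,0.4,-2.7],
    [-4.9,0.4,-2.7],
    [-4.9,0.4,-2.7],
  ],
  rotation=[
    [0,0.04,0],
    [0,0.04,0],
    [0,0.04,0],
    [0,0.04,0],
    [0,0.04,0],
    [0,0.04,0],
    [0,0.04,0],
  ],
)

```text
t: 5.88
ee_pos: [639.9, -177.1, 352.4]
orientation: [-1.306, -1.044, 1.043]
ft_force: [-0.0, -0.7, -1.7]
width: 18.1
```

```bash
python3 - <<'E'
from h import *
import cv2
o=ctrl.get_obs(); i=ctrl.get_image("wrist"); cv2.imwrite("pics/w4.png",i[:,:,::-1]); print(o["t"],o["ee_pos"],o["orientation"],o["ft_force"],o["qvel"])
E
```

```text
5.8833 [ 639.946 -177.111  352.376] [-1.306 -1.044  1.043] [-0.031 -0.708 -1.72 ] [ 0.001 -0.001 -0.004 -0.002 -0.001  0.003]
```

View pics/w4.png

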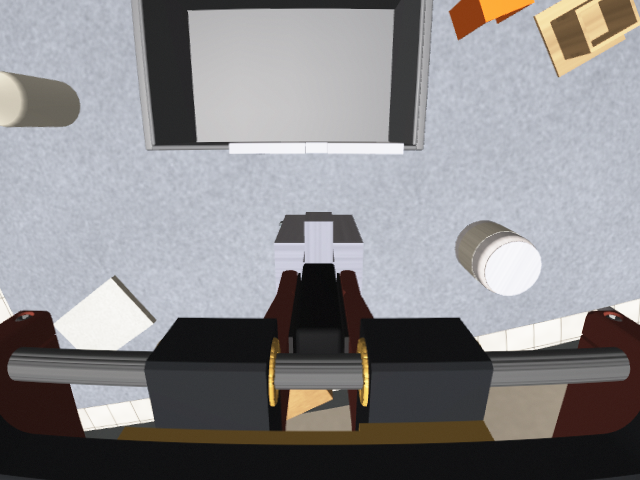

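Well aligned: the strip lies at rows 143–154, columns 229–404, with the notch near columns 305–328. I'll crop for a precise fit.

```bash
python3 - <<'E'
import cv2
im=cv2.imread("pics/w4.png")
cv2.imwrite("pics/w4a.png",cv2.resize(im[120:170,130:290],None,fx=5,fy=5,interpolation=cv2.INTER_CUBIC))
cv2.imwrite("pics/w4b.png",cv2.resize(im[120:170,280:440],None,fx=5,fy=5,interpolation=cv2.INTER_CUBIC))
E
```

```text
(no output)
```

View pics/w4a.png

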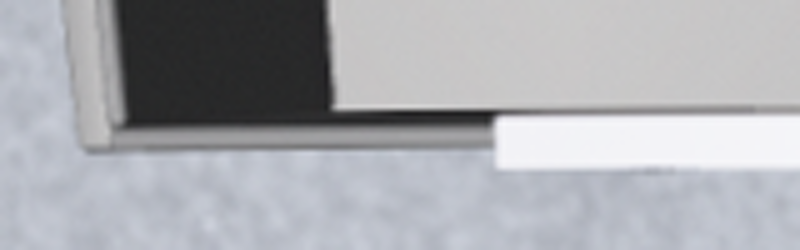

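View pics/w4b.png

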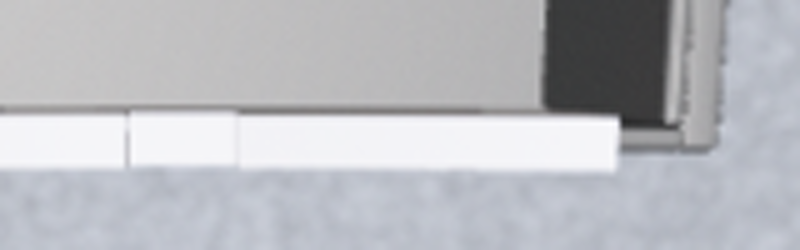

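```bash
python3 - <<'E'
from h import *
tcp=([639.946,-177.111,352.376],[-1.306,-1.044,1.043])
o=np.r_[np.array([(495,169),(495,114)])/5-.4+[130,120],np.array([(617,171),(620,116),(127,168),(238,168)])/5-.4+[280,120]]
L=np.array([[5,-85,0],[-5,-85,0],[5,85,0],[-5,85,0],[5,-11,0],[5,11,0]],float)
f=lambda v:(proj("wrist",L@Z(v[2]).T+[v[0],v[1],165],tcp)-o).ravel()
r=least_squares(f,[575,-163,-.226]);print(r.x,r.fun.reshape(-1,2))
fz=lambda v:(proj("wrist",L@Z(v[2]).T+[v[0],v[1],v[3]],tcp)-o).ravel()
r4=least_squares(fz,[575,-163,-.226,165]);print(r4.x)
R=Ro.from_rotvec(tcp[1]).as_matrix(); print("tool yaw",np.arctan2(R[1,0],R[0,0])-np.pi/2)
# hook position now per wrist fit: in tool coordinates
hk=R@[0.62,1.93-19+51,-0.8+16]+tcp[0]; print("hook now",hk)
d=np.r_[r.x[:2],hk[2]]-hk; print("move tool cm",R.T@d/10)
E
```

```text
[ 577.659 -164.956   -0.226] [[ 0.521 -0.213]
 [-0.097  0.317]
 [-0.131 -0.203]
 [-0.093  0.333]
 [-0.287 -0.165]
 [ 0.09  -0.112]]
[ 577.635 -164.947   -0.226  165.67 ]
tool yaw -0.22274592919831937
hook now [ 625.267 -173.127  318.445]
move tool cm [-0.255 -0.001  4.824]
```

Emit:
carry_out(
  delta_pos=[
    [-0.1,0,1.2],
    [-0.25,0,3],
    [-0.25,0,4.82],
    [-0.25,0.5,4.82],
    [-0.25,2,4.82],
    [-0.25,4.5,4.82],
    [-0.25,7,4.82],
    [-0.25,8.5,4.82],
    [-0.25,9,4.82],
    [-0.25,9,4.82],
    [-0.25,9,4.82],
    [-0.25,9,4.82],
  ],
  rotation=[
    [0,0.003,0],
    [0,0.003,0],
    [0,0.003,0],
    [0,0.003,0],
    [0,0.003,0],
    [0,0.003,0],
    [0,0.003,0],
    [0,0.003,0],
    [0,0.003,0],
    [0,0.003,0],
    [0,0.003,0],
    [0,0.003,0],
  ],
)

```text
t: 6.93
ee_pos: [593.6, -170.3, 263.5]
orientation: [-1.31, -1.042, 1.039]
ft_force: [1.2, -0.0, -2.0]
width: 18.1
```

```bash
python3 - <<'E'
from h import *
import cv2
o=ctrl.get_obs(); i=ctrl.get_image("wrist"); cv2.imwrite("pics/w5.png",i[:,:,::-1]); print(o["t"],o["ee_pos"],o["orientation"],o["ft_force"],o["moment"])
R=Ro.from_rotvec(o["orientation"]).as_matrix(); print("tool yaw",np.arctan2(R[1,0],R[0,0])-np.pi/2)
hk=R@[0.62,1.93-19+51,-0.8+16]+o["ee_pos"]; print("hook",hk, "to go tool cm",R.T@(np.array([577.66,-164.96,155])-hk)/10)
cv2.imwrite("pics/w5c.png",cv2.resize(i[140:280,220:420,::-1],None,fx=4,fy=4,interpolation=cv2.INTER_CUBIC))
E
```

```text
6.9333 [ 593.592 -170.34   263.538] [-1.31  -1.042  1.039] [ 1.182 -0.006 -1.984] [0.019 0.019 0.016]
tool yaw -0.2274298843341207
hook [ 579.003 -166.332  229.571] to go tool cm [0.104 7.457 0.18 ]
```

View pics/w5c.png

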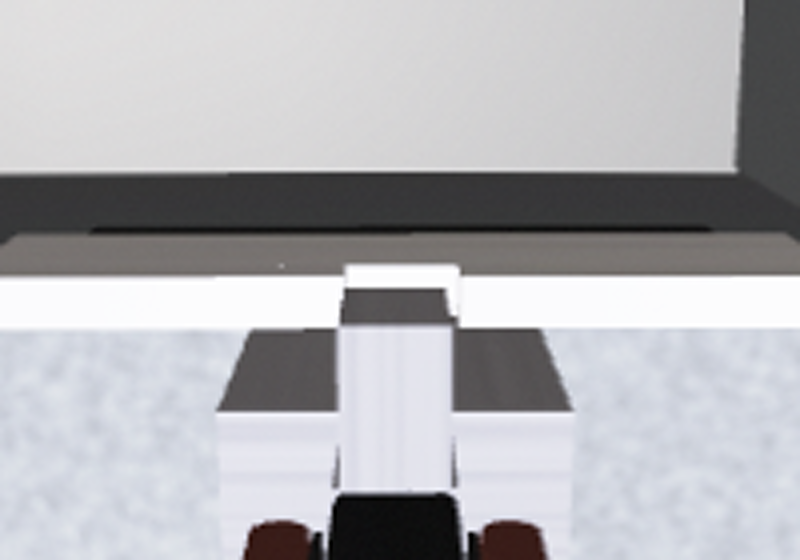

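Emit:
carry_out(
  delta_pos=[
    [0.1,0,0.17],
    [0.1,0,0.17],
    [0.1,0.6,0.17],
    [0.1,1.6,0.17],
    [0.1,2.8,0.17],
    [0.1,3.8,0.17],
    [0.1,4.6,0.17],
    [0.1,5,0.17],
    [0.1,5,0.17],
    [0.1,5,0.17],
    [0.1,5,0.17],
  ],
  rotation=[
    [0,0,0],
    [0,0,0],
    [0,0,0],
    [0,0,0],
    [0,0,0],
    [0,0,0],
    [0,0,0],
    [0,0,0],
    [0,0,0],
    [0,0,0],
    [0,0,0],
  ],
)

```text
t: 7.9
ee_pos: [591.5, -169.1, 212.4]
orientation: [-1.309, -1.04, 1.04]
ft_force: [-0.4, 0.0, -0.9]
width: 18.0
```

```bash
cat > chk.py <<'E'
from h import *
import cv2,sys
o=ctrl.get_obs(); i=ctrl.get_image("wrist"); n=sys.argv[1]; print(o["t"],o["ee_pos"],o["orientation"],o["ft_force"],o["moment"],o["width"])
R=Ro.from_rotvec(o["orientation"]).as_matrix(); print("tool yaw",np.arctan2(R[1,0],R[0,0])-np.pi/2)
hk=R@[0.62,32,-0.8+16]+o["ee_pos"]; print("hook",hk, "to go tool cm",R.T@(np.array([577.66,-164.96,155])-hk)/10)
cv2.imwrite(f"pics/{n}.png",i[:,:,::-1])
cv2.imwrite(f"pics/{n}c.png",cv2.resize(i[140:280,220:420,::-1],None,fx=4,fy=4,interpolation=cv2.INTER_CUBIC))
E
python3 chk.py w6
```

```text
7.9 [ 591.519 -169.076  212.45 ] [-1.309 -1.04   1.04 ] [-0.357  0.009 -0.898] [0.038 0.013 0.005] 17.962901967263925
tool yaw -0.22778472789751758
hook [ 576.874 -165.048  180.439] to go tool cm [ 0.027  2.544 -0.073]
```

View pics/w6c.png

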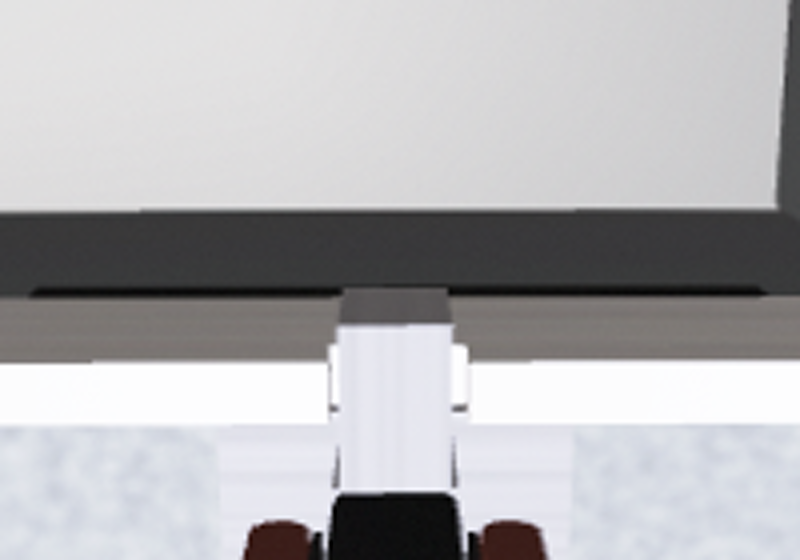

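Emit:
carry_out(
  delta_pos=[
    [0.03,0.1,-0.05],
    [0.03,0.3,-0.05],
    [0.03,0.5,-0.05],
    [0.03,0.7,-0.05],
    [0.03,0.9,-0.05],
    [0.03,1.05,-0.05],
    [0.03,1.2,-0.05],
    [0.03,1.2,-0.05],
    [0.03,1.2,-0.05],
  ],
  rotation=[
    [0,0,0],
    [0,0,0],
    [0,0,0],
    [0,0,0],
    [0,0,0],
    [0,0,0],
    [0,0,0],
    [0,0,0],
    [0,0,0],
  ],
)

```text
t: 8.7
ee_pos: [591.7, -168.8, 200.0]
orientation: [-1.308, -1.04, 1.04]
ft_force: [-1.2, -0.7, -2.0]
width: 17.9
```

Emit:
carry_out(
  delta_pos=[
    [0,0.1,0],
    [0,0.2,0],
    [0,0.3,0],
    [0,0.4,0],
    [0,0.5,0],
    [0,0.6,0],
    [0,0.6,0],
    [0,0.6,0],
  ],
  rotation=[
    [0,0,0],
    [0,0,0],
    [0,0,0],
    [0,0,0],
    [0,0,0],
    [0,0,0],
    [0,0,0],
    [0,0,0],
  ],
)

```text
t: 9.37
ee_pos: [591.7, -168.7, 194.0]
orientation: [-1.308, -1.04, 1.04]
ft_force: [-0.7, 0.0, -1.9]
width: 18.0
```

```bash
python3 chk.py w7
```

```text
9.3667 [ 591.652 -168.726  193.982] [-1.308 -1.04   1.04 ] [-0.749  0.021 -1.901] [-0.033  0.041  0.007] 17.993561175965404
tool yaw -0.22780639528637847
hook [ 576.979 -164.687  161.985] to go tool cm [-0.011  0.698 -0.073]
```

View pics/w7c.png

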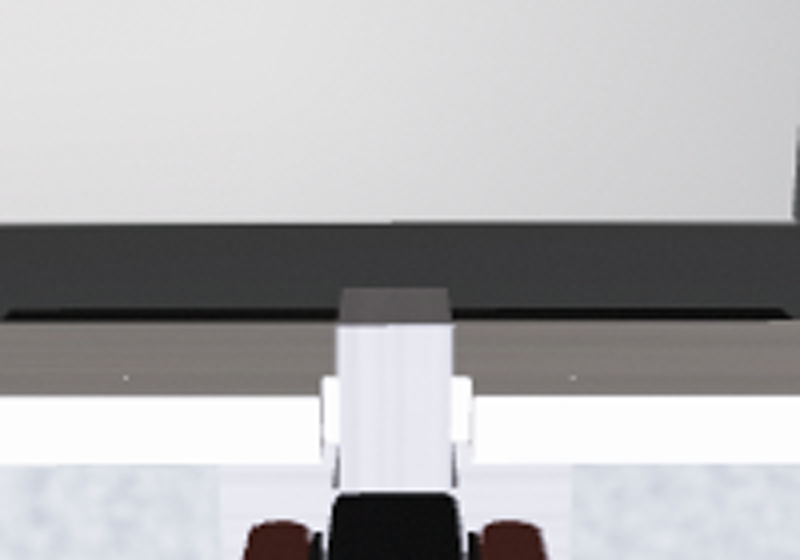

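Emit:
carry_out(
  delta_pos=[
    [0,0.1,0],
    [0,0.2,0],
    [0,0.3,0],
    [0,0.4,0],
    [0,0.5,0],
    [0,0.5,0],
    [0,0.5,0],
  ],
  rotation=[
    [0,0,0],
    [0,0,0],
    [0,0,0],
    [0,0,0],
    [0,0,0],
    [0,0,0],
    [0,0,0],
  ],
)

```text
t: 10.0
ee_pos: [591.6, -168.7, 189.0]
orientation: [-1.308, -1.04, 1.04]
ft_force: [0.5, -0.5, -1.9]
width: 17.8
```

Emit:
carry_out(
  delta_pos=[
    [0,0.05,0],
    [0,0.1,0],
    [0,0.15,0],
    [0,0.15,0],
    [0,0.15,0],
  ],
  rotation=[
    [0,0,0],
    [0,0,0],
    [0,0,0],
    [0,0,0],
    [0,0,0],
  ],
)

```text
t: 10.42
ee_pos: [591.7, -168.8, 187.6]
orientation: [-1.308, -1.04, 1.04]
ft_force: [-0.2, 0.2, -1.7]
width: 17.7
```

Emit:
carry_out(
  delta_pos=[
    [0,0.05,0],
    [0,0.1,0],
    [0,0.1,0],
    [0,0.1,0],
  ],
  rotation=[
    [0,0,0],
    [0,0,0],
    [0,0,0],
    [0,0,0],
  ],
)

```text
t: 10.75
ee_pos: [591.8, -168.8, 186.8]
orientation: [-1.309, -1.04, 1.04]
ft_force: [-0.7, 0.1, -0.7]
width: 17.8
```

Emit:
carry_out(
  delta_pos=[
    [0,0.05,0],
    [0,0.1,0],
    [0,0.1,0],
    [0,0.1,0],
  ],
  rotation=[
    [0,0,0],
    [0,0,0],
    [0,0,0],
    [0,0,0],
  ],
)

```text
t: 11.08
ee_pos: [591.8, -168.8, 185.9]
orientation: [-1.309, -1.04, 1.04]
ft_force: [-1.1, -0.3, 3.1]
width: 17.8
```

Emit:
carry_out(
  delta_pos=[
    [0,0.05,0],
    [0,0.1,0],
    [0,0.1,0],
    [0,0.1,0],
  ],
  rotation=[
    [0,0,0],
    [0,0,0],
    [0,0,0],
    [0,0,0],
  ],
)

```text
t: 11.42
ee_pos: [591.9, -168.8, 185.2]
orientation: [-1.309, -1.04, 1.04]
ft_force: [-2.0, 1.1, 6.4]
width: 17.4
```

```bash
python3 chk.py w8
```

```text
11.4167 [ 591.893 -168.823  185.196] [-1.309 -1.04   1.04 ] [-2.021  1.113  6.374] [ 0.185  0.547 -0.003] 17.44525613375547
tool yaw -0.22780998136621466
hook [ 577.242 -164.791  153.188] to go tool cm [-0.007 -0.181 -0.045]
```

View pics/w8c.png

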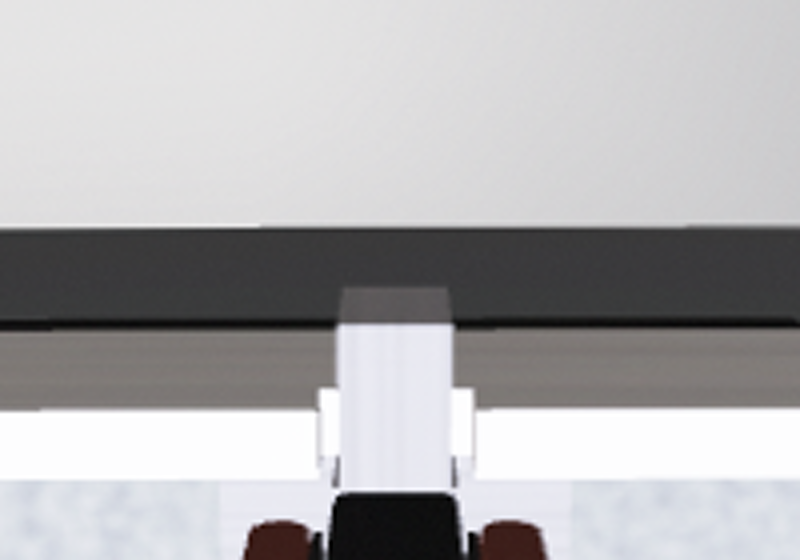

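Emit:
carry_out(
  delta_pos=[
    [0,-0.08,0],
    [0,-0.15,0],
    [0,-0.15,0],
    [0,-0.15,0],
  ],
  rotation=[
    [0,0,0],
    [0,0,0],
    [0,0,0],
    [0,0,0],
  ],
)

```text
t: 11.8
ee_pos: [591.8, -168.8, 186.0]
orientation: [-1.309, -1.04, 1.04]
ft_force: [-0.3, 1.0, 2.7]
width: 18.1
```

Emit:
carry_out(
  delta_pos=[
    [0,0,0],
    [0,0,0],
    [0,0,0],
    [0,0,0],
    [0,0,0],
    [0,0,0],
    [0,0,0],
    [0,0,0],
    [0,0,0],
    [0,0,0],
  ],
  rotation=[
    [0,0,0],
    [0,0,0],
    [0,0,0],
    [0,0,0],
    [0,0,0],
    [0,0,0],
    [0,0,0],
    [0,0,0],
    [0,0,0],
    [0,0,0],
  ],
  hand=0,
)

```text
t: 12.63
ee_pos: [591.7, -168.8, 186.1]
orientation: [-1.308, -1.04, 1.04]
ft_force: [0.1, -0.1, -0.5]
width: 80.9
```

```bash
python3 chk.py w9
```

```text
12.6333 [ 591.729 -168.766  186.108] [-1.308 -1.04   1.04 ] [ 0.123 -0.085 -0.498] [-0.001 -0.019  0.006] 80.88501738147295
tool yaw -0.2277559854210809
hook [ 577.062 -164.732  154.107] to go tool cm [-0.009 -0.089 -0.063]
```

View pics/w9.png

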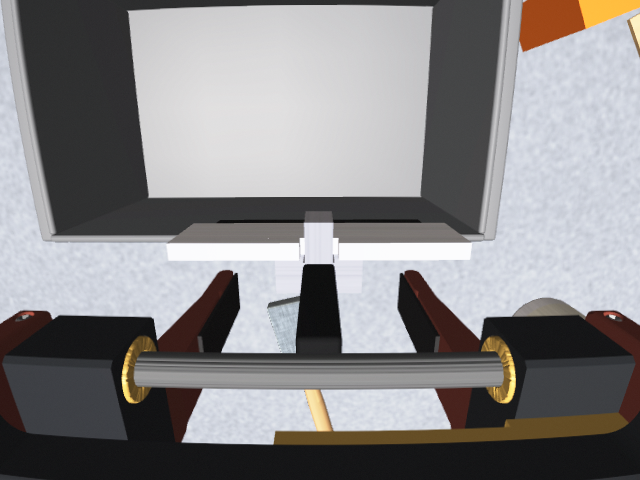

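The scoop hangs in the notch: the hook arm at (318,235) sits between the notch edges and the handle at (318,300) is free between the open fingers. I'll retreat straight up.

Emit:
carry_out(
  delta_pos=[
    [0,-0.5,0],
    [0,-2,0],
    [0,-4,0],
    [0,-7,0],
    [0,-10,0],
    [0,-13,0],
    [0,-15,0],
    [0,-16,0],
    [0,-16,0],
    [0,-16,0],
  ],
  rotation=[
    [0,0,0],
    [0,0,0],
    [0,0,0],
    [0,0,0],
    [0,0,0],
    [0,0,0],
    [0,0,0],
    [0,0,0],
    [0,0,0],
    [0,0,0],
  ],
)

```text
t: 13.52
ee_pos: [591.5, -168.7, 345.7]
orientation: [-1.308, -1.04, 1.04]
ft_force: [-0.2, 0.6, -0.7]
width: 87.9
```

Emit:
carry_out(
  delta_pos=[
    [0,0,1],
    [0,0,3],
    [0,0,6],
    [0,0,9],
    [0,0,12],
    [0,0,13],
    [0,0,13],
    [0,0,13],
    [0,0,13],
  ],
  rotation=[
    [0,0,0],
    [0,0,0],
    [0,0,0],
    [0,0,0],
    [0,0,0],
    [0,0,0],
    [0,0,0],
    [0,0,0],
    [0,0,0],
  ],
)

```text
t: 14.27
ee_pos: [466.1, -139.7, 345.9]
orientation: [-1.309, -1.04, 1.04]
ft_force: [0.2, -0.0, -0.3]
width: 87.6
```

```bash
python3 - <<'E'
from h import *
import cv2
for n in ["scene","wrist"]:
    i=ctrl.get_image(n)[:,:,::-1]; cv2.imwrite(f"pics/{n}_end.png",i)
    if n=="scene": cv2.imwrite("pics/scene_endc.png",cv2.resize(i[160:290,200:340],None,fx=4.5,fy=4.5,interpolation=cv2.INTER_CUBIC))
E
```

```text
(no output)
```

View pics/scene_end.png

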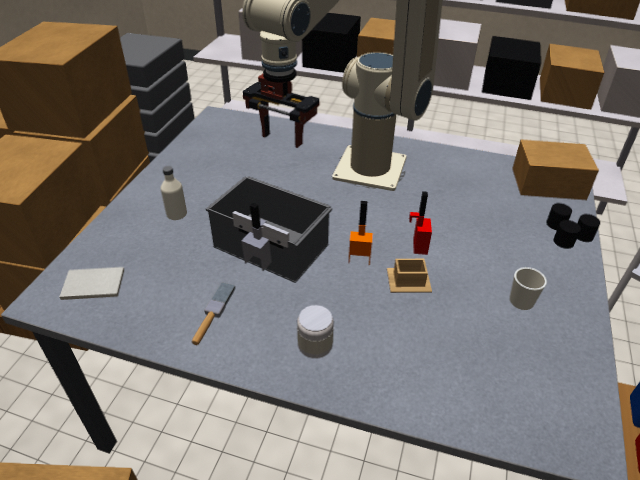

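View pics/scene_endc.png

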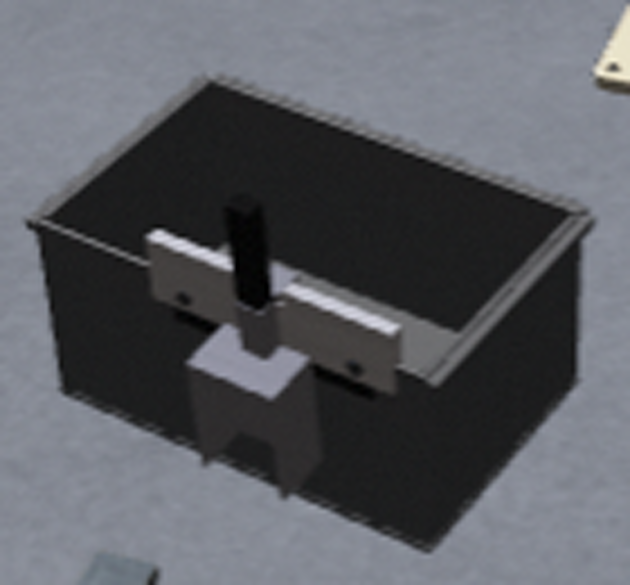

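View pics/wrist_end.png

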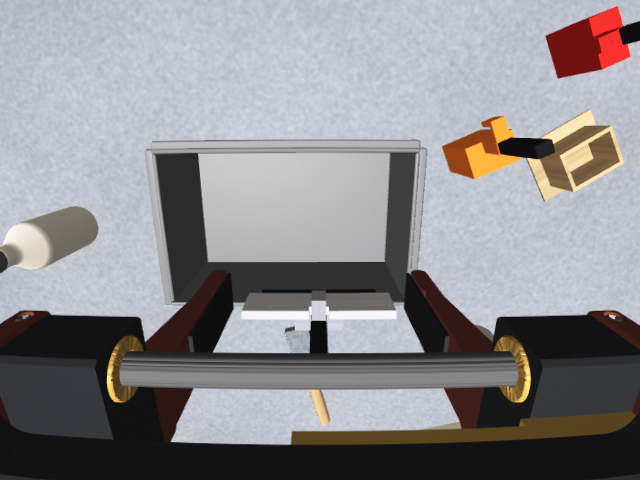

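The scene view shows the scoop hanging upright on the strip at (257,235), pan outside the tub. The stand is empty, the other things stand where they were, and the robot is clear.

```bash
python3 -c "
from workcell import ctrl
print(ctrl.close_job())"
```

```text
the job is handed in; nothing more can be done
None
```

I took the steel scoop from its stand and hung it by its hook in the notch of the tub's strip, pan outside, then handed the job in at about 14 s.

- **Finding the notch:** I located it with the wrist camera, so the hook went straight in; I never had to feel along the top of the strip.
- **Hook home:** first contact came with the hook at about z = 155 mm, which is the notch floor's height; riding on the strip it would have been about 165 mm. The picture showed clear gaps on both sides of the hook. I did not push sideways as a further check.
- **Force:** the readings on the way down peaked at about 8 N net pressing (6.4 N measured, plus the scoop's 2 N weight). I eased off to about 5 N before letting go.
- **After release:** the final pictures show the scoop hanging upright in the notch, the stand empty, the other things where they were and the gripper clear.
- **Disagreement:** the camera and the arm's own position differed by about 2 mm in how high the handle was gripped. I used the arm's figure, which the contact height supported.

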